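Feed grinding balls through a sprung hopper gate

TASK

Tip the four grinding balls from the scoop tray into the feed hopper while its sprung gate is shut, and stand the empty scoop upright on the worktop again. Then take the gate's grip bar, lift the gate against its spring to half its travel (pointer at the long middle mark, and never past the three-quarter mark) so that all four balls roll out into the catch pan, and finish still holding the gate steady at half. Spill no ball and leave the other things on the bench where they are.

Things in the scene. Friction and masses are not known exactly. Their poses are not given: they have to be found in the camera images.
- hopper: Fixed bench feed hopper of bare metal sheet on a dark base plate, x -75..75, y -125..145 mm, 8 thick. Origin on the worktop under the gate. The open-topped hopper lies along its own -y, the open catch pan along its own +y, the gate between. Two grey spring housings (16x18 mm) at x -62 and 62, y 3 rise to z 125; a thin index plate with five marks at x -72, y 12..46 to z 158.
- hopper_mouth (a point): Centre of the hopper's open mouth at rim height, 115 mm above the worktop; axes as the hopper's. The mouth is 104 mm along x, 101 mm along y (its +y side is a cross-piece beside the gate). Balls may be poured in from any side. Inside, the floor slopes from z 63 at the back down to z 35 mm at the gate, so balls roll to the gate.
- pan_floor (a point): Centre of the catch pan's inner floor, 8 mm above the worktop; inside 108 mm along x, 112 along y, walls to z 50 mm (28 mm on the gate side).
- gate (a joint): Height in m of the steel gate above shut: 0 = shut, 0.028 = half, 0.056 = fully open. It slides straight up. Its steel pointer on the -x side then stands at the five marks at 0, 14, 28 (long), 42, 56 mm. Weight and spring push it down: about 6 N at shut, 1.8 N more per 10 mm (11 N at half); it falls shut if let go. A ball passes under it at half.
- gate_grip (a point): Centre of the black grip bar on top of the gate, moving with it: 70 mm along the hopper's x, 14 mm thick along the hopper's y, 22 mm high; 142 mm above the worktop when shut. The hopper rim beside it is 27 mm below its centre; nothing higher is within 50 mm in y. Axes as the hopper's.
- scoop: Loose scoop tray of bare metal sheet, 0.18 kg, 76 mm wide. Origin under its floor. Flat floor 3 mm thick from x -22 to 60 mm, then a ramp rising 15 degrees towards its own -x to the open spout; side walls 34 mm high from x -82 to 62, back wall at x 60. Level, it keeps the balls; tipped 40 to 50 degrees spout-down they roll out over the spout.
- scoop_handle (a point): Grasp point on the scoop's black handle bar, near above the balance point: scoop x 5, y 0, z 73 mm. The bar runs along the scoop's x from -25 to 70 mm, is 14 mm wide along y, 18 high (underside z 64; the tray's walls under it end at z 34). Axes as the scoop's.
- shelf_post (a point): Point, 100 mm up, on the axis of the fixed upright front right post of the overhead shelf (40 mm along world x, 60 along y), which rises from the worktop beyond the scoop to the shelf board about 0.8 m up: keep the arm and gripper clear of it.
- scoop_spout (a point): Middle of the scoop's open spout edge (scoop x -79, y 0, z 18 mm), 70 mm wide inside.
- ball0_center (a point): Centre of one of four white ceramic grinding balls, 20 mm across, 25 g, which start on the scoop's floor.
- ball1_center (a point): Centre of the second of four white ceramic grinding balls, 20 mm across, 25 g, which start on the scoop's floor.
- ball2_center (a point): Centre of the third of four white ceramic grinding balls, 20 mm across, 25 g, which start on the scoop's floor.
- ball3_center (a point): Centre of the last of four white ceramic grinding balls, 20 mm across, 25 g, which start on the scoop's floor.
- tape: Bystander, not to be moved: roll of tan tape 72 mm across, 19 high (mm); origin under its centre.
- stopper: Bystander, not to be moved: brown rubber stopper 34 mm across, 26 high (mm); origin under its centre.
- marker: Bystander, not to be moved: marker pen 132 mm long (mm); origin under its centre.
- pad: Bystander, not to be moved: pad of notes 76x76x12 (mm); origin under its centre.
- timer: Bystander, not to be moved: small timer 64x64x20 (mm); origin under its centre.
- dish: Bystander, not to be moved: clear petri dish 61 mm across, 13 high (mm); origin under its centre.

How it is judged (in metres and radians):
On the way, in this order (a step that is already met when the one before it is completed fails the run):
1. all four balls lie in the hopper, the gate still shut (x of ball0_center in the frame of hopper between -0.056 and 0.056 m and y of ball0_center in the frame of hopper between -0.112 and 0.004 m and z of ball0_center in the frame of hopper between 0.02 and 0.115 m and x of ball1_center in the frame of hopper between -0.056 and 0.056 m and y of ball1_center in the frame of hopper between -0.112 and 0.004 m and z of ball1_center in the frame of hopper between 0.02 and 0.115 m and x of ball2_center in the frame of hopper between -0.056 and 0.056 m and y of ball2_center in the frame of hopper between -0.112 and 0.004 m and z of ball2_center in the frame of hopper between 0.02 and 0.115 m and x of ball3_center in the frame of hopper between -0.056 and 0.056 m and y of ball3_center in the frame of hopper between -0.112 and 0.004 m and z of ball3_center in the frame of hopper between 0.02 and 0.115 m and value of joint gate below 0.004 m), for 0.2 s.
2. the empty scoop stands upright on the worktop, let go, the balls still in the hopper (all of step 1 and angle between scoop's own z axis and vertical below 0.12 rad and height (world z) of scoop between -0.008 and 0.008 m and contact force between the fingers and scoop below 0.2 N and linear speed of scoop below 0.02 m/s), for 0.2 s.
3. the gate is held at half travel (value of joint gate between 0.022 and 0.034 m and contact force between the fingers and hopper above 4 N), for 0.3 s.
At the end, for the whole second after the job is handed in: The gripper holds the gate (more than 4 N of contact) at half travel, 28 mm +/- 6 mm, at rest; all four balls lie in the catch pan; the scoop stands upright and free on the worktop (all of step 3 and x of ball0_center in the frame of hopper between -0.058 and 0.058 m and y of ball0_center in the frame of hopper between 0.012 and 0.132 m and z of ball0_center in the frame of hopper between 0.008 and 0.045 m and x of ball1_center in the frame of hopper between -0.058 and 0.058 m and y of ball1_center in the frame of hopper between 0.012 and 0.132 m and z of ball1_center in the frame of hopper between 0.008 and 0.045 m and x of ball2_center in the frame of hopper between -0.058 and 0.058 m and y of ball2_center in the frame of hopper between 0.012 and 0.132 m and z of ball2_center in the frame of hopper between 0.008 and 0.045 m and x of ball3_center in the frame of hopper between -0.058 and 0.058 m and y of ball3_center in the frame of hopper between 0.012 and 0.132 m and z of ball3_center in the frame of hopper between 0.008 and 0.045 m and angle between scoop's own z axis and vertical below 0.12 rad and height (world z) of scoop between -0.008 and 0.008 m and contact force between the fingers and scoop below 0.2 N and linear speed of scoop below 0.02 m/s and velocity of joint gate between -0.01 and 0.01 m/s); the arm keeps its last pose, push and grip.
It fails at once if a ball is spilled outside scoop, hopper and pan onto the worktop or floor (height (world z) of any of ball0_center, ball1_center, ball2_center, ball3_center below 0.0115 m).
It fails at once if the gate is lifted past three quarters of its travel (more than 44 mm) (value of joint gate above 0.044 m).
It fails at once if a bystander is moved more than 25 mm (distance of any of tape, stopper, marker, pad, timer, dish from where it was at the start of the episode above 0.025 m).
It also fails if it takes over 72 s, if anything falls off the work surface, if the arm or the gripper's body presses on something with over 40 N, if the wrist force passes 120 N, or if a joint passes its speed limit or range.

ROBOT

A 6-joint arm with a two-finger parallel gripper is mounted at the origin on a cart in front of the work surface, level with it; the furniture and walls round the work are solid. World frame = base frame: x ahead of the robot, y to its left, z up, the work surface at z = 0. Lengths are in mm, angles in rad, forces in N, time in s.
With the tool pointing down it reaches from about 350 to 975 mm from the base axis. Payload 7.1 kg.
Tool frame: the origin (TCP) lies at the centre of the arm's flange, where the gripper is bolted on; the fingertips stand 182 mm ahead of it and the grasp point (between the pads) lies 163 mm ahead of it; z points along the fingers, y is the line along which they close (so a half turn about z gives the same grasp; the last joint's range is limited). The gripper opens to 88 mm and grips with 3 to 60 N. Pads are 20 mm wide; open, the fingers measure 115 mm over their backs; the gripper's body (75 mm by 178 mm) begins 61 mm behind the grasp point.
Start: joints at [-1.183, 0.423, 1.63, -0, 1.089, -0.019], TCP at [247.311, -573.972, 404.675] pointing down, gripper open.
Joint ranges: [-3, 3], [-0.9, 2.11], [0.09, 2.58], [-1.31, 4.45], [0.11, 2.69], [-2.54, 2.54]. Speed limits (rad/s): [2.39, 2.39, 3.01, 3.14, 3.14, 3.14].

INTERFACE

Orientations are given as a rotation vector (axis times angle).
In Python, from workcell import readout, get_image, ctrl gives the robot as it stands.
- The arm moves only by the tool step_arm, never from a script. Its argument "targets" is a list that holds one entry, the list of rows, each a list of 7 numbers: the shift along the world's x, y, z as a fraction of full scale, then the turn, a rotation vector about the world's x, y, z as a fraction of full scale, then the opening, from 0 (shut) to 1 (fully open). In form: [[[dx, dy, dz, wx, wy, wz, claw], ...]]. A call has exactly 5 rows; each row shifts and turns the commanded pose from where the row before left it; what a row does not reach is not made up. Full scale, the value 1, is 0.05 m for a shift and 4 degrees for a turn. A row lasts 1/8 s, in which the tool goes at most 62.5 mm and 10.7 degrees, less where a joint would pass 70% of its speed; a pose out of reach is approached as far as the arm can. A call with a number of a shift or a turn outside -1 to 1 is refused whole. A call with a gripper value outside its range is refused whole. The fingers move at their own pace and stop on an object; the grip force is fixed at half the most. Time passes only in rows, so rows that do not move let the fingers close, or fill a call up. It gives the time, the measured TCP pose, the force, the opening and the grip force at its end, in the units of the state.
- readout.get_obs(): the state, without advancing time (a new reading comes with each control period).
- get_image(name): name is "scene" or "side" or "wrist"; returns a dict with "pixels" (384x512x3 uint8, red, green, blue), "intrinsics" (3x3 intrinsics, pixels), "extrinsics" (4x4, takes a point from world to camera coordinates). Camera axes: x right, y down, z forward; pixel columns grow to the right and rows downward; lengths in mm; the calibration is good to about 2 mm. A picture is of the moment at which its call begins. There is no depth.
- ctrl.close_job(): hands the job in; it is judged then, once.
The state is a dict: "t": time; "qpos": joint angles; "qvel": joint speeds; "joint_torque": joint torques, N m; "ee_pos": TCP position; "orientation": TCP orientation; "ft_force": force on the tool from outside, world axes, zero at the start; "moment": the same for the moment, N m; "width": finger opening in mm; "grasp_force": force on a finger pad.
Only numpy, scipy, OpenCV 4.12 (cv2) and the standard library are available. Lean on these libraries where they do the work, as an engineer would, in place of code of your own. Each camera call takes 0.05 s, during which the arm holds its last target. There are 200 camera calls.

## Working session

There is one attempt and no reset: what is moved stays moved. The work goes in short steps, Python scripts to look and compute and a tool call to move; the robot and the scene stay as the last step left them, time stands still between calls to the robot, and variables do not carry over. Pictures are saved under pics/ and viewed, at most 10 in all, crops included, and the job is handed in when it is done.

Besides the shell and the picture viewer there is one more tool, called after "Call:" as a command line: name --argument value ..., lists and objects as JSON in quotes. step_arm: Moves the arm, as the interface text tells. Shift numbers are shares of 0.05 m and turn numbers shares of 4 degrees, none past 1 either way. Its arguments: {"type":"object","properties":{"targets":{"type":"array"}},"required":["targets"]}

```bash
mkdir -p pics; cat > h.py <<'E'
import numpy as np, cv2
from workcell import readout, get_image, ctrl
def snap(name, fn, crop=None, scale=1.5):
    im=get_image(name); np.savez('pics/'+fn+'.npz',K=im["intrinsics"],E=im["extrinsics"],p=im["pixels"])
    p=np.array(im["pixels"])[:,:,::-1]
    if crop: p=p[crop[1]:crop[3],crop[0]:crop[2]]
    cv2.imwrite('pics/'+fn+'.png',cv2.resize(p,None,fx=scale,fy=scale,interpolation=cv2.INTER_CUBIC))
def ray(fn,u,v,z):
    d=np.load('pics/'+fn+'.npz');K,E=d['K'],d['E']
    R,t=E[:3,:3],E[:3,3]; c=-R.T@t; r=R.T@np.linalg.inv(K)@[u,v,1]
    return c+r*(z-c[2])/r[2]
def proj(fn,P):
    d=np.load('pics/'+fn+'.npz');K,E=d['K'],d['E']
    q=(E[:3,:3]@np.atleast_2d(P).T+E[:3,3:4]); q=K@q; return (q[:2]/q[2]).T
E
python3 - <<'E'
from h import *
o=readout.get_obs(); print({k:np.round(v,3) for k,v in o.items()})
snap('scene','s0'); snap('side','d0')
E
```

```text
{'t': np.float64(0.0), 'qpos': array([-1.183,  0.424,  1.631,  0.   ,  1.089, -0.019]), 'qvel': array([-0.001,  0.001, -0.001, -0.001,  0.   , -0.001]), 'joint_torque': array([ 0.0000e+00, -5.4463e+01, -2.7367e+01,  6.4000e-02,  2.3000e-02,
       -0.0000e+00]), 'ee_pos': array([ 247.221, -573.726,  403.914]), 'orientation': array([-3.075, -0.634,  0.   ]), 'ft_force': array([-0.936,  0.631,  0.18 ]), 'moment': array([ 0.007,  0.018, -0.025]), 'grasp_force': np.float64(0.0), 'width': np.float64(87.87)}
```

View pics/s0.png

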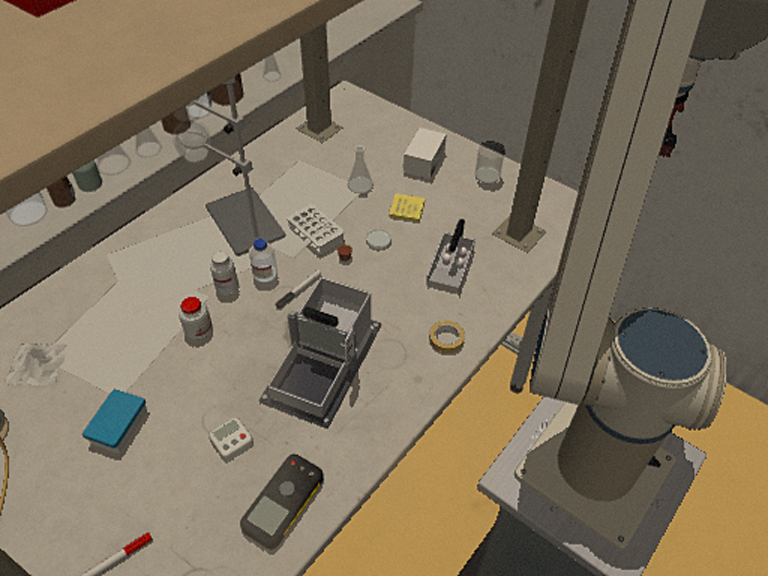

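View pics/d0.png

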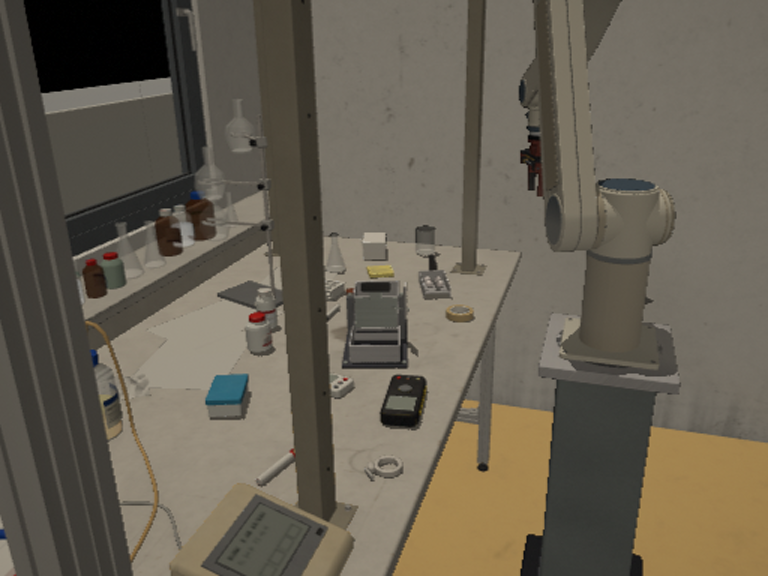

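The scene view shows the hopper around (325,345) on screen with the pan towards the lower left. The scoop is at (450,262) with its handle towards the post, whose foot is at (520,235). I'll zoom in to measure.

```bash
python3 - <<'E'
from h import *
p=np.load('pics/s0.npz')['p'][:,:,::-1]
c=p[140:290,165:375]; cv2.imwrite('pics/s0c.png',cv2.resize(c,None,fx=3.8,fy=3.8,interpolation=cv2.INTER_CUBIC))
for n,u,v,z in [('post',520,235,0),('scoopfront',445,290,0),('hopA',263,402,8),('hopB',325,420,8),('hopC',381,322,8),('tape',447,335,19),('stop',345,253,13),('mark',300,290,8),('pad',407,208,6),('dish',378,240,6)]:
    print(n,ray('s0',u/1.5,v/1.5,z).round())
E
```

```text
post [ 417. -425.    0.]
scoopfront [ 456. -171.    0.]
hopA [560. 292.   8.]
hopB [441. 245.   8.]
hopC [506.  -6.   8.]
tape [374. -60.  19.]
stop [ 694. -105.   13.]
mark [700.  39.   8.]
pad [ 680. -322.    6.]
dish [ 665. -192.    6.]
```

View pics/s0c.png

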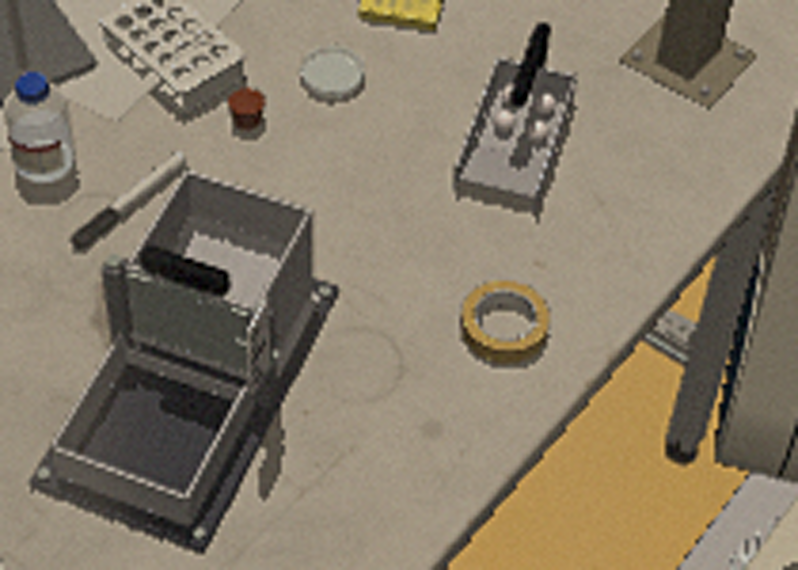

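```bash
python3 - <<'E'
from h import *
from scipy.optimize import least_squares
def fit(name,L,g):
    P=np.array([l[0] for l in L],float); q=np.array([[165+l[1][0]/3.8,140+l[1][1]/3.8] for l in L])
    def W(s):
        c,n=np.cos(s[2]),np.sin(s[2]); return P@np.array([[c,n,0],[-n,c,0],[0,0,1]])+[s[0],s[1],0]
    f=lambda s:(proj('s0',W(s))-q).ravel()
    r=least_squares(f,g,x_scale=[100,100,1]); print(name,r.x.round(3),'\n',r.fun.reshape(-1,2).round(1).tolist())
fit('hopper',[((75,145,8),(32,485)),((-75,145,8),(203,550)),((-75,-125,8),(337,290)),((35,0,153),(148,255)),((-35,0,153),(228,277))],[520,130,.25])
fit('scoop',[((62,38,34),(577,75)),((62,-38,34),(500,62)),((-25,0,82),(519,98)),((70,0,82),(543,28)),((-82,-38,34),(458,178)),((-82,38,34),(541,200))],[460,-260,-1.4])
fit('scoopflip',[((62,38,34),(500,62)),((62,-38,34),(577,75)),((-25,0,82),(519,98)),((70,0,82),(543,28)),((-82,-38,34),(541,200)),((-82,38,34),(458,178))],[460,-260,-1.4])
E
```

```text
hopper [5.36894e+02 1.37722e+02 2.95000e-01] 
 [[-1.1, 0.6], [0.6, 1.2], [1.0, -0.6], [-0.9, -1.7], [0.4, -0.0]]
scoop [ 484.836 -238.522   -1.232] 
 [[-20.4, -3.8], [21.1, 5.0], [-0.2, 0.4], [1.1, -0.3], [21.1, 4.3], [-23.1, -7.5]]
scoopflip [ 483.843 -237.415   -1.188] 
 [[-1.0, 0.0], [0.2, 1.3], [0.2, 0.8], [0.3, -0.2], [0.5, -1.2], [-0.3, -0.7]]
```

The hopper fits at (537,138) with yaw 0.295, and the scoop at (484,-237) with yaw -1.19. The post, near (417,-425), stands between the arm and the scoop. I'll retract, sweep inside it, then go above the scoop handle while turning.

Call:
step_arm --targets '[[[-0.31,0.76,0,0,0,1,1],[-0.31,0.76,0,0,0,1,1],[-0.31,0.76,0,0,0,1,1],[-0.31,0.76,0,0,0,1,1],[-0.31,0.76,0,0,0,1,1]]]'

```text
t: 0.72
ee_pos: [169.2, -382.6, 404.4]
orientation: [-2.918, -1.162, 0.0]
ft_force: [0.3, -0.5, 0.7]
width: 88.0
grasp_force: 0.0
```

Call:
step_arm --targets '[[[0.82,0.79,0,0,0,1,1],[0.82,0.79,0,0,0,1,1],[0.82,0.79,0,0,0,1,1],[0.82,0.79,0,0,0,1,1],[0.82,0.79,0,0,0,1,1]]]'

```text
t: 1.35
ee_pos: [375.8, -184.9, 404.8]
orientation: [2.672, 1.652, 0.0]
ft_force: [0.4, -1.6, -0.2]
width: 87.4
grasp_force: 0.0
```

Call:
step_arm --targets '[[[0.44,-0.22,0,0,0,1,1],[0.44,-0.22,0,0,0,1,1],[0.44,-0.22,0,0,0,1,1],[0.44,-0.22,0,0,0,1,1],[0.44,-0.22,0,0,0,1,1]]]'

```text
t: 1.98
ee_pos: [485.4, -241.7, 404.3]
orientation: [-2.344, -2.09, 0.0]
ft_force: [-0.3, 0.2, -0.1]
width: 87.9
grasp_force: 0.0
```

Call:
step_arm --targets '[[[0,0,0,0,0,1,1],[0,0,0,0,0,1,1],[0,0,0,0,0,1,1],[0,0,0,0,0,1,1],[0,0,0,0,0,1,1]]]'

```text
t: 2.6
ee_pos: [484.7, -241.4, 404.3]
orientation: [-1.946, -2.466, 0.0]
ft_force: [-0.7, 0.3, -0.3]
width: 87.9
grasp_force: 0.0
```

Call:
step_arm --targets '[[[0,0,-0.4,0,0,1,1],[0,0,-0.4,0,0,1,1],[0,0,0,0,0,0.15,1],[0,0,0,0,0,0,1],[0,0,0,0,0,0,1]]]'

```text
t: 3.22
ee_pos: [485.1, -241.6, 365.5]
orientation: [1.759, 2.601, 0.0]
ft_force: [-0.8, -0.0, 0.2]
width: 87.6
grasp_force: 0.0
```

```bash
python3 - <<'E'
from h import *
snap('wrist','w1')
print(readout.get_obs()['qpos'].round(2), proj('w1',[[485.7,-242,82],[474.5,-214,82],[510,-302,82]])*1.5)
E
```

```text
[-0.48  0.35  1.85  0.    0.94 -0.87] [[378.52867522 290.06342475]
 [378.60714541 240.16253012]
 [378.8129604  386.97837289]]
```

View pics/w1.png

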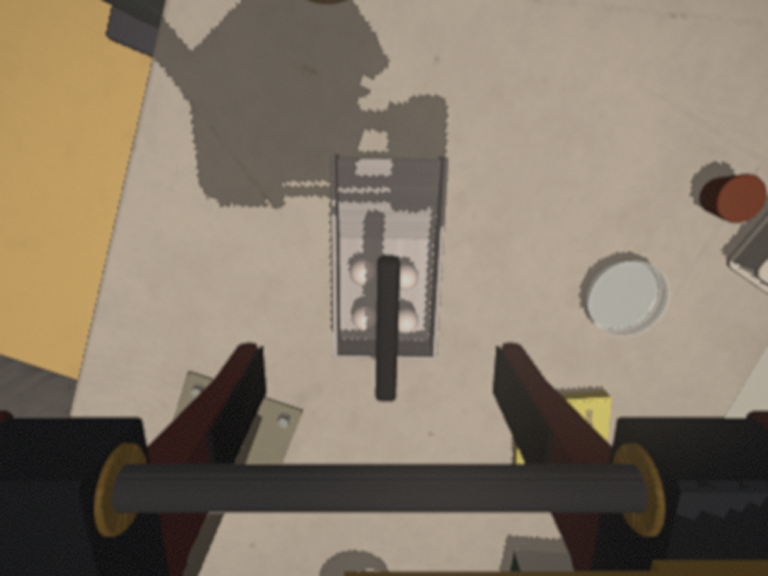

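Wrist view: the handle runs from (388,258) to (386,400). That is about 9 px right and 15 px down of my prediction. The balls are on the floor at (360-407, 270-320). I'll refit from this picture.

```bash
python3 - <<'E'
from h import *
from scipy.optimize import least_squares
L=[((-25,0,82),(388,257)),((70,0,82),(386,399)),((62,38,34),(438,355)),((62,-38,34),(335,355)),((-82,38,34),(447,156)),((-82,-38,34),(334,155))]
P=np.array([l[0] for l in L],float); q=np.array([l[1] for l in L])/1.5
def W(s):
    c,n=np.cos(s[2]),np.sin(s[2]); return P@np.array([[c,n,0],[-n,c,0],[0,0,1]])+[s[0],s[1],0]
r=least_squares(lambda s:(proj('w1',W(s))-q).ravel(),[484,-237,-1.19],x_scale=[100,100,1]);print(r.x.round(3),r.fun.reshape(-1,2).round(1).tolist())
s=r.x;print('handle',s[0]+5*np.cos(s[2]),s[1]+5*np.sin(s[2]))
E
```

```text
[ 493.163 -243.982   -1.202] [[1.1, -0.2], [0.5, 1.1], [-0.4, 1.8], [-0.4, 0.9], [1.1, -1.1], [-2.1, -1.6]]
handle 494.96684279783545 -248.64559512504073
```

Call:
step_arm --targets '[[[0.2,-0.13,-0.7,0,0,-0.2,1],[0,0,-0.7,0,0,0,1],[0,0,-0.6,0,0,0,1],[0,0,-0.4,0,0,0,1],[0,0,-0.19,0,0,0,1]]]'

```text
t: 3.9
ee_pos: [494.8, -247.9, 234.5]
orientation: [-1.777, -2.59, 0.0]
ft_force: [0.7, -0.2, -0.5]
width: 88.0
grasp_force: 0.0
```

Call:
step_arm --targets '[[[0,0,0,0,0,0,1],[0,0,0,0,0,0,0.3],[0,0,0,0,0,0,0],[0,0,0,0,0,0,0],[0,0,0,0,0,0,0]]]'

```text
t: 4.53
ee_pos: [494.8, -248.0, 235.5]
orientation: [1.777, 2.59, 0.0]
ft_force: [-0.2, 0.5, -0.4]
width: 51.3
grasp_force: 0.0
```

Call:
step_arm --targets '[[[0,0,0,0,0,0,0],[0,0,0,0,0,0,0],[0,0,0,0,0,0,0],[0,0,0,0,0,0,0],[0,0,0,0,0,0,0]]]'

```text
t: 5.15
ee_pos: [494.7, -247.9, 235.0]
orientation: [-1.777, -2.59, 0.0]
ft_force: [-0.5, -0.6, -0.9]
width: 13.8
grasp_force: 30.0
```

Call:
step_arm --targets '[[[0,0,0.1,0,0,0,0],[0,0,0.3,0,0,0,0],[0,0,0.5,0,0,0,0],[0,0,0.6,0,0,0,0],[0,0,0.6,0,0,0,0]]]'

```text
t: 5.78
ee_pos: [494.7, -247.9, 342.1]
orientation: [1.777, 2.59, 0.0]
ft_force: [0.4, -0.9, -3.0]
width: 14.0
grasp_force: 30.0
```

Call:
step_arm --targets '[[[0.05,0.1,0.5,0,0,0,0],[0.1,0.2,0.3,0,0,0,0],[0.15,0.35,0.1,0,0,0,0],[0.2,0.45,0,0,0,0,0],[0.2,0.45,0,0,0,0,0]]]'

```text
t: 6.4
ee_pos: [530.0, -168.7, 384.4]
orientation: [-1.776, -2.59, 0.0]
ft_force: [0.9, -0.2, -3.1]
width: 13.9
grasp_force: 30.0
```

Call:
step_arm --targets '[[[0.2,0.45,0,0,0,0,0],[0.2,0.35,0,0,0,0,0],[0.15,0.25,0,0,0,0,0],[0.05,0.1,0,0,0,0,0],[0,0,0,0,0,0,0]]]'

```text
t: 7.02
ee_pos: [559.8, -112.9, 385.0]
orientation: [-1.776, -2.591, 0.0]
ft_force: [-0.1, 0.2, -2.9]
width: 13.4
grasp_force: 30.0
```

```bash
python3 - <<'E'
from h import *
snap('wrist','w2')
print(readout.get_obs()['qpos'].round(2))
E
```

```text
[-0.22  0.37  1.77 -0.    1.01 -0.59]
```

View pics/w2.png

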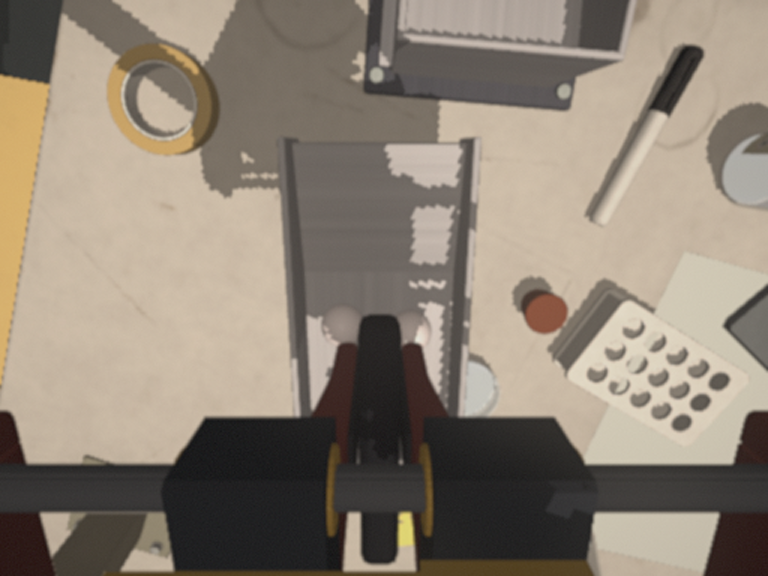

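The wrist view shows the scoop level with two balls visible at (342,325) and (413,328). The hopper's base corners are at (365,92) and (570,109), and its rim back corners at about (383,38) and (622,60).

```bash
python3 - <<'E'
from h import *
a=ray('w2',365/1.5,92/1.5,8);b=ray('w2',571/1.5,109/1.5,8)
yaw=np.arctan2((b-a)[1],(b-a)[0]); m=(a+b)/2
print(a.round(),b.round(),np.hypot(*(b-a)[:2]),yaw, m[:2]+125*np.array([-np.sin(yaw),np.cos(yaw)]))
c=ray('w2',383/1.5,38/1.5,115);d=ray('w2',622/1.5,60/1.5,115);print(c,d,np.hypot(*(c-d)[:2]),np.arctan2((d-c)[1],(d-c)[0]))
print([ray('w2',u/1.5,v/1.5,8).round() for u,v in [(376,75),(564,91)]])
print('spout',[ray('w2',u/1.5,142/1.5,185).round() for u in (282,478)])
E
```

```text
[508.  -6.   8.] [650.  37.   8.] 148.51458437436483 0.29316629898236635 [542.99374338 135.22151068]
[514.43024991  10.81885064 115.        ] [627.27477122  44.12439455 115.        ] 117.65689629403283 0.28699712444737224
[array([511.,   7.,   8.]), array([640.,  46.,   8.])]
spout [array([497., -48., 185.]), array([565., -22., 185.])]
```

Call:
step_arm --targets '[[[0.03,0.1,0,0,0,-0.2,0],[0.1,0.3,0,0,0,-0.3,0],[0.12,0.35,-0.1,0,0,-0.3,0],[0.12,0.35,-0.1,0,0,-0.27,0],[0.1,0.3,-0.1,0,0,0,0]]]'

```text
t: 7.7
ee_pos: [583.5, -42.5, 370.1]
orientation: [1.873, 2.522, 0.0]
ft_force: [0.4, -0.4, -3.1]
width: 13.5
grasp_force: 30.0
```

Call:
step_arm --targets '[[[0.09,0.2,-0.1,0,0,0,0],[0.04,0.1,-0.04,0,0,0,0],[0,0,0,0,0,0,0],[0,0,0,0,0,0,0],[0,0,0,0,0,0,0]]]'

```text
t: 8.32
ee_pos: [589.8, -28.3, 363.4]
orientation: [1.873, 2.522, 0.0]
ft_force: [-0.8, -0.7, -3.7]
width: 13.6
grasp_force: 30.0
```

```bash
python3 - <<'E'
from h import *
from scipy.spatial.transform import Rotation as R
o=readout.get_obs();p=np.array(o['ee_pos']);print(p.round(1),R.from_rotvec(o['orientation']).as_matrix().round(3).tolist(),o['qpos'].round(2))
th=[0,4,8,11,13,15,17,19,21,23,25,28,32,36,40,44,48,50]
F=np.array([-.289,.957]);O=np.array([541,135])
prev=np.array([*(O-169*F),363])
print('start err',prev-p)
for a,b in zip(th,th[1:]):
    t=np.radians(b);c,s=np.cos(t),np.sin(t)
    zs=np.interp(b,[0,15,50],[145,130,120]);ys=-85
    y=ys-(84*c-55*s)+163*s; z=zs+84*s+55*c+163*c
    n=np.array([*(O+y*F),z]);d=(n-prev)/50;k=(b-a)/4
    print(b,np.round([*d,-.957*k,-.289*k],2));prev=n
E
```

```text
[589.8 -28.3 363.4] [[-0.289, 0.957, 0.0], [0.957, 0.289, -0.0], [-0.0, 0.0, -1.0]] [-0.07  0.42  1.74 -0.    0.98 -0.36]
start err [ 0.08718394  1.60643771 -0.35295229]
4 [-0.09  0.29  0.03 -0.96 -0.29]
8 [-0.09  0.3   0.   -0.96 -0.29]
11 [-0.07  0.23 -0.01 -0.72 -0.22]
13 [-0.05  0.15 -0.01 -0.48 -0.14]
15 [-0.05  0.15 -0.02 -0.48 -0.14]
17 [-0.05  0.16  0.   -0.48 -0.14]
19 [-0.05  0.16 -0.   -0.48 -0.14]
21 [-0.05  0.16 -0.01 -0.48 -0.14]
23 [-0.05  0.16 -0.01 -0.48 -0.14]
25 [-0.05  0.16 -0.02 -0.48 -0.14]
28 [-0.07  0.23 -0.04 -0.72 -0.22]
32 [-0.09  0.31 -0.07 -0.96 -0.29]
36 [-0.09  0.3  -0.1  -0.96 -0.29]
40 [-0.09  0.3  -0.12 -0.96 -0.29]
44 [-0.09  0.29 -0.14 -0.96 -0.29]
48 [-0.09  0.28 -0.16 -0.96 -0.29]
50 [-0.04  0.14 -0.09 -0.48 -0.14]
```

Call:
step_arm --targets '[[[-0.09,0.29,0.03,-0.96,-0.29,0,0],[-0.09,0.3,0,-0.96,-0.29,0,0],[-0.07,0.23,-0.01,-0.72,-0.22,0,0],[0,0,0,0,0,0,0],[0,0,0,0,0,0,0]]]'

```text
t: 8.95
ee_pos: [577.4, 12.7, 364.3]
orientation: [1.778, 2.395, -0.171]
ft_force: [0.1, 0.0, -3.1]
width: 13.9
grasp_force: 30.0
```

```bash
python3 - <<'E'
from h import *
from scipy.spatial.transform import Rotation as R
snap('side','d1',(205,150,305,225),7)
snap('scene','s1',(160,125,330,252),4.5)
o=readout.get_obs();p=np.array(o['ee_pos']);print(p.round(1),R.from_rotvec(o['orientation']).as_matrix()[:,2].round(3).tolist(),o['qpos'].round(2))
E
```

```text
[577.5  12.4 364.3] [0.055, -0.183, -0.982] [ 0.04  0.4   1.78 -0.23  0.92 -0.11]
```

View pics/s1.png

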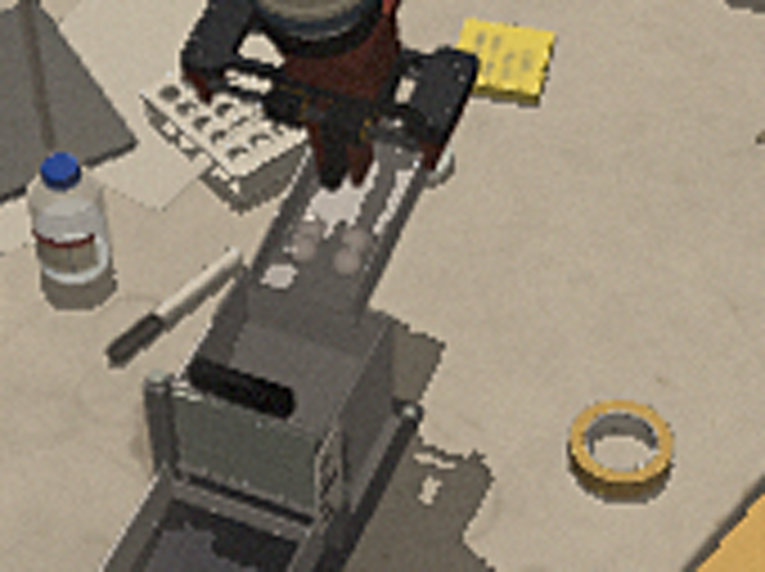

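The scoop is tilted 11° with the balls gathered at the ramp bend, at (305,240) and (350,250). The spout is over the back of the mouth, centred. I'll carry on tipping.

Call:
step_arm --targets '[[[-0.05,0.15,-0.01,-0.48,-0.14,0,0],[-0.05,0.15,-0.02,-0.48,-0.14,0,0],[-0.05,0.16,0,-0.48,-0.14,0,0],[-0.05,0.16,0,-0.48,-0.14,0,0],[-0.05,0.16,-0.01,-0.48,-0.14,0,0]]]'

```text
t: 9.68
ee_pos: [564.9, 51.7, 362.2]
orientation: [1.688, 2.272, -0.316]
ft_force: [0.4, -0.1, -2.5]
width: 13.6
grasp_force: 30.0
```

Call:
step_arm --targets '[[[-0.05,0.16,-0.01,-0.48,-0.14,0,0],[-0.05,0.16,-0.02,-0.48,-0.14,0,0],[-0.07,0.23,-0.04,-0.72,-0.22,0,0],[-0.09,0.31,-0.07,-0.96,-0.29,0,0],[-0.09,0.3,-0.1,-0.96,-0.29,0,0]]]'

```text
t: 10.3
ee_pos: [547.6, 110.0, 350.4]
orientation: [1.545, 2.078, -0.505]
ft_force: [0.9, -0.7, -2.0]
width: 13.7
grasp_force: 30.0
```

Call:
step_arm --targets '[[[-0.09,0.3,-0.12,-0.96,-0.29,0,0],[-0.09,0.29,-0.14,-0.96,-0.29,0,0],[-0.09,0.28,-0.16,-0.96,-0.29,0,0],[0,0,0,0,0,0,0],[0,0,0,0,0,0,0]]]'

```text
t: 10.92
ee_pos: [534.2, 153.1, 329.5]
orientation: [1.428, 1.922, -0.638]
ft_force: [-0.2, 0.3, -1.9]
width: 13.5
grasp_force: 30.0
```

Call:
step_arm --targets '[[[0,0,0,0,0,0,0],[0,0,0,0,0,0,0],[0,0,0,0,0,0,0],[0,0,0,0,0,0,0],[0,0,0,0,0,0,0]]]'

```text
t: 11.55
ee_pos: [533.8, 153.5, 329.2]
orientation: [1.426, 1.921, -0.639]
ft_force: [0.0, 0.1, -2.2]
width: 14.0
grasp_force: 30.0
```

```bash
python3 - <<'E'
from h import *
from scipy.spatial.transform import Rotation as R
snap('side','d2',(205,130,305,205),7)
snap('scene','s2',(160,125,330,252),4.5)
o=readout.get_obs();p=np.array(o['ee_pos']);print(p.round(1),R.from_rotvec(o['orientation']).as_matrix()[:,2].round(3).tolist(),o['qpos'].round(2))
E
```

```text
[533.8 153.6 329.1] [0.213, -0.713, -0.668] [ 0.43  0.5   1.84 -0.93  1.17  0.68]
```

View pics/s2.png

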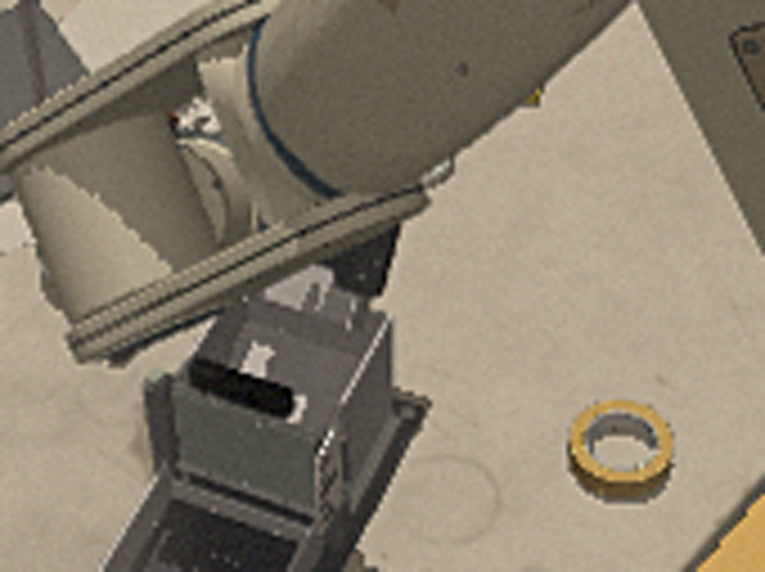

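The force dropped by about 1 N, so the scoop has emptied. Part of the load shows in the hopper at (300,405). I'll level the scoop and carry it back.

Call:
step_arm --targets '[[[0.09,-0.28,0.2,0.96,0.29,0,0],[0.09,-0.29,0.2,0.96,0.29,0,0],[0.09,-0.3,0.18,0.96,0.29,0,0],[0.09,-0.3,0.15,0.96,0.29,0,0],[0.09,-0.31,0.15,0.96,0.29,0,0]]]'

```text
t: 12.28
ee_pos: [556.3, 79.1, 373.4]
orientation: [1.622, 2.187, -0.406]
ft_force: [0.0, -0.4, -2.0]
width: 14.1
grasp_force: 30.0
```

Call:
step_arm --targets '[[[0.1,-0.31,0.1,0.96,0.29,0,0],[0.1,-0.31,0.1,0.96,0.29,0,0],[0.1,-0.31,0.1,0.96,0.29,0,0],[0.1,-0.31,0.1,0.96,0.29,0,0],[0.09,-0.3,0.1,0.96,0.29,0,0]]]'

```text
t: 12.9
ee_pos: [580.7, 2.0, 398.3]
orientation: [1.805, 2.434, -0.127]
ft_force: [-0.2, 1.2, -1.3]
width: 13.9
grasp_force: 30.0
```

Call:
step_arm --targets '[[[0.09,-0.3,0,0.96,0.29,0,0],[0.09,-0.3,0,0.9,0.26,0,0],[-0.1,-0.6,0,0,0,0,0],[-0.3,-0.7,0,0,0,0,0],[-0.4,-0.8,0,0,0,0,0]]]'

```text
t: 13.52
ee_pos: [549.4, -133.3, 398.0]
orientation: [1.869, 2.523, -0.006]
ft_force: [0.2, -0.1, -2.3]
width: 13.3
grasp_force: 30.0
```

```bash
python3 - <<'E'
from h import *
from scipy.spatial.transform import Rotation as R
snap('wrist','w3')
o=readout.get_obs();p=np.array(o['ee_pos']);print(p.round(1),R.from_rotvec(o['orientation']).as_matrix().round(3).tolist(),o['qpos'].round(2))
E
```

```text
[ 547.2 -136.7  397.8] [[-0.29, 0.957, -0.003], [0.957, 0.29, -0.006], [-0.005, -0.005, -1.0]] [-0.26  0.34  1.77 -0.01  1.03 -0.55]
```

View pics/w3.png

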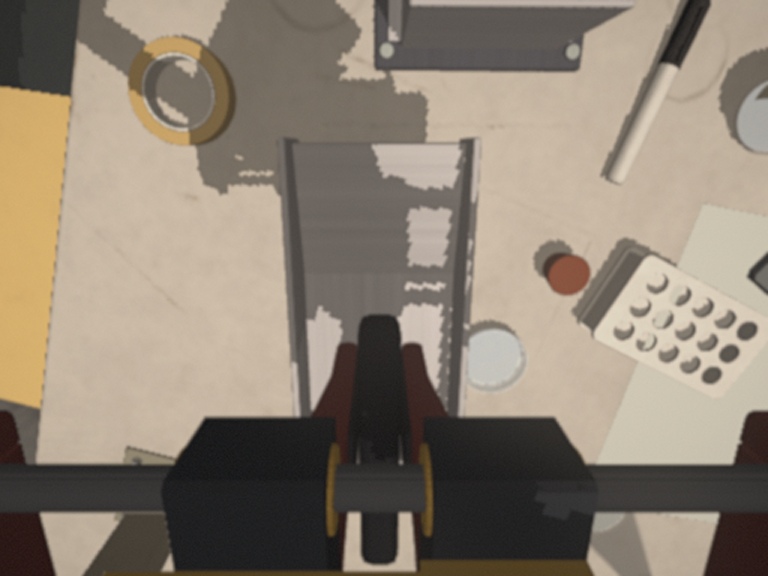

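The wrist view shows the scoop empty and level, with its spout edge still at (282-478,142), so it hasn't slipped in the grip. Putting it down where it stood.

Call:
step_arm --targets '[[[-0.26,-0.55,-0.3,0,0,0,0],[-0.26,-0.55,-0.5,0,0,0,0],[-0.26,-0.55,-0.6,0,0,0,0],[-0.26,-0.55,-0.6,0,0,0,0],[0,0,-0.4,0,0,0,0]]]'

```text
t: 14.2
ee_pos: [496.7, -243.8, 276.8]
orientation: [1.874, 2.521, -0.007]
ft_force: [-0.1, 0.1, -1.5]
width: 13.9
grasp_force: 30.0
```

Call:
step_arm --targets '[[[0,0,-0.4,0,0,0,0],[0,0,-0.2,0,0,0,0],[0,0,-0.12,0,0,0,0],[0,0,-0.06,0,0,0,0],[0,0,0,0,0,0,0]]]'

```text
t: 14.82
ee_pos: [498.0, -242.4, 239.5]
orientation: [1.87, 2.521, -0.005]
ft_force: [0.3, 0.2, -3.4]
width: 13.7
grasp_force: 30.0
```

Call:
step_arm --targets '[[[0,0,-0.04,0,0,0,0],[0,0,-0.04,0,0,0,0],[0,0,-0.02,0,0,0,0],[0,0,0,0,0,0,0],[0,0,0,0,0,0,0]]]'

```text
t: 15.45
ee_pos: [497.9, -242.6, 234.9]
orientation: [1.87, 2.52, -0.005]
ft_force: [-2.5, 0.8, 6.2]
width: 13.8
grasp_force: 30.0
```

Call:
step_arm --targets '[[[0,0,0,0,0,0,0.3],[0,0,0,0,0,0,0.6],[0,0,0,0,0,0,1],[0,0,0,0,0,0,1],[0,0,0,0,0,0,1]]]'

```text
t: 16.08
ee_pos: [497.8, -242.4, 234.1]
orientation: [1.87, 2.521, -0.005]
ft_force: [-0.8, -0.7, 0.6]
width: 60.4
grasp_force: 0.0
```

Call:
step_arm --targets '[[[0,0,0.3,0,0,0,1],[0,0,0.7,0,0,0,1],[0,0,0.8,0,0,0,1],[0,0,0.8,0,0,1,1],[0,0,0.7,0,0,1,1]]]'

```text
t: 16.7
ee_pos: [497.7, -242.4, 401.9]
orientation: [1.686, 2.646, -0.005]
ft_force: [0.0, -0.6, 0.0]
width: 87.4
grasp_force: 0.0
```

Call:
step_arm --targets '[[[0.08,0.7,0,0,0,1,1],[0.08,0.7,0,0,0,1,1],[0.08,0.7,0,0,0,1,1],[0.08,0.7,0,0,0,1,1],[0.08,0.7,0,0,0,1,1]]]'

```text
t: 17.32
ee_pos: [517.7, -66.3, 400.3]
orientation: [1.201, 2.898, -0.004]
ft_force: [0.5, -0.5, 0.2]
width: 87.7
grasp_force: 0.0
```

Call:
step_arm --targets '[[[0.09,0.8,0,0,0,1,1],[0.09,0.8,0,0,0,1,1],[0.09,0.8,0,0,0,1,1],[0.09,0.8,0,0,0,1,1],[0.09,0.8,0,0,0,1,1]]]'

```text
t: 17.95
ee_pos: [540.2, 133.8, 400.4]
orientation: [0.679, 3.063, -0.002]
ft_force: [-0.7, -1.1, -0.4]
width: 87.7
grasp_force: 0.0
```

Call:
step_arm --targets '[[[0,0,0.2,0,0,1,1],[0,0,0,0,0,1,1],[0,0,0,0,0,1,1],[0,0,0,0,0,1,1],[0,0,0,0,0,1,1]]]'

```text
t: 18.58
ee_pos: [540.1, 132.5, 410.3]
orientation: [0.137, 3.134, -0.002]
ft_force: [-1.1, 0.1, 0.5]
width: 87.8
grasp_force: 0.0
```

Call:
step_arm --targets '[[[0,0,0,0,0,1,1],[0,0,0,0,0,1,1],[0,0,0,0,0,1,1],[0,0,0,0,0,1,1],[0,0,0,0,0,1,1]]]'

```text
t: 19.2
ee_pos: [540.1, 132.5, 410.3]
orientation: [-0.409, 3.11, -0.001]
ft_force: [-0.2, 0.2, 0.0]
width: 88.0
grasp_force: 0.0
```

Call:
step_arm --targets '[[[0,0,0,0,0,0.5,1],[0,0,0,0,0,0,1],[0,0,0,0,0,0,1],[0,0,0,0,0,0,1],[0,0,0,0,0,0,1]]]'

```text
t: 19.82
ee_pos: [540.3, 132.5, 409.1]
orientation: [-0.46, 3.104, -0.001]
ft_force: [-0.5, -0.3, 0.6]
width: 87.7
grasp_force: 0.0
```

```bash
python3 - <<'E'
from h import *
from scipy.spatial.transform import Rotation as R
snap('wrist','w4')
snap('scene','s4')
o=readout.get_obs();p=np.array(o['ee_pos']);print(p.round(1),R.from_rotvec(o['orientation']).as_matrix().round(3).tolist(),o['qpos'].round(2))
E
```

```text
[540.3 132.5 409.1] [[-0.957, -0.29, 0.004], [-0.29, 0.957, 0.0], [-0.004, -0.001, -1.0]] [ 0.22  0.32  1.78 -0.    1.04 -1.65]
```

View pics/w4.png

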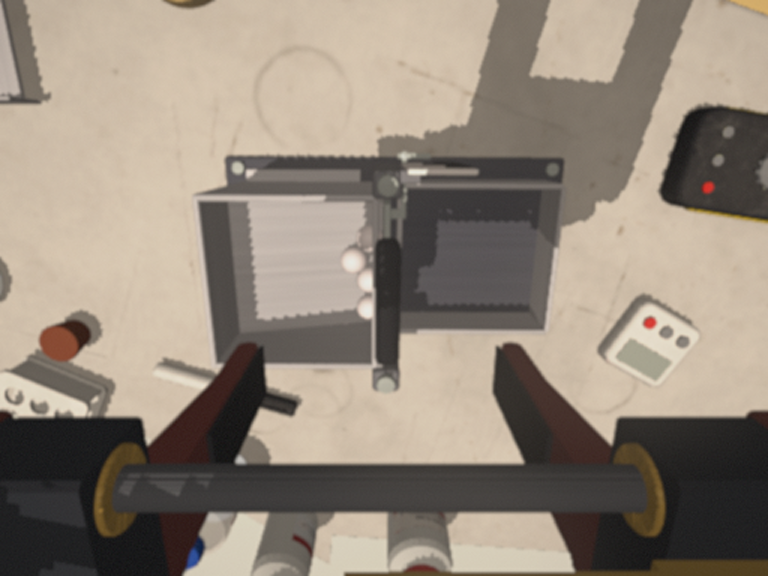

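The wrist view shows all four balls in the hopper by the gate, around (353-367, 237-307). The grip bar runs from (387,238) to (387,366).

```bash
python3 - <<'E'
from h import *
a=ray('w4',387/1.5,238/1.5,153);b=ray('w4',387/1.5,366/1.5,153);print(a,b,(a+b)/2,np.hypot(*(a-b)[:2]),proj('w4',[[540.3,132.5,153]])*1.5)
E
```

```text
[505.64788694 126.05444444 153.        ] [575.40512492 147.62718113 153.        ] [540.52650593 136.84081278 153.        ] 73.0168146237636 [[379.43147922 302.19154132]]
```

Call:
step_arm --targets '[[[0,0.09,-0.4,0,0,0,1],[0,0,-0.6,0,0,0,1],[0,0,-0.6,0,0,0,1],[0,0,-0.35,0,0,0,1],[0,0,-0.15,0,0,0,1]]]'

```text
t: 20.55
ee_pos: [540.2, 137.0, 303.4]
orientation: [-0.46, 3.105, -0.001]
ft_force: [-0.7, 0.5, -0.5]
width: 87.9
grasp_force: 0.0
```

Call:
step_arm --targets '[[[0,0,0,0,0,0,1],[0,0,0,0,0,0,0.4],[0,0,0,0,0,0,0],[0,0,0,0,0,0,0],[0,0,0,0,0,0,0]]]'

```text
t: 21.18
ee_pos: [540.4, 137.0, 304.4]
orientation: [-0.46, 3.103, -0.001]
ft_force: [-0.3, 0.4, 0.3]
width: 51.2
grasp_force: 0.0
```

Call:
step_arm --targets '[[[0,0,0,0,0,0,0],[0,0,0,0,0,0,0],[0,0,0,0,0,0,0],[0,0,0,0,0,0,0],[0,0,0,0,0,0,0]]]'

```text
t: 21.8
ee_pos: [540.3, 137.0, 304.2]
orientation: [-0.459, 3.104, -0.001]
ft_force: [0.2, -0.6, -0.1]
width: 13.8
grasp_force: 30.0
```

Call:
step_arm --targets '[[[0,0,0.06,0,0,0,0],[0,0,0.1,0,0,0,0],[0,0,0.14,0,0,0,0],[0,0,0.14,0,0,0,0],[0,0,0.12,0,0,0,0]]]'

```text
t: 22.42
ee_pos: [540.2, 137.0, 332.5]
orientation: [-0.46, 3.104, -0.001]
ft_force: [4.5, -0.0, -11.1]
width: 14.0
grasp_force: 30.0
```

Call:
step_arm --targets '[[[0,0,0,0,0,0,0],[0,0,0,0,0,0,0],[0,0,0,0,0,0,0],[0,0,0,0,0,0,0],[0,0,0,0,0,0,0]]]'

```text
t: 23.05
ee_pos: [540.3, 137.0, 332.0]
orientation: [-0.46, 3.104, -0.001]
ft_force: [4.2, -1.5, -9.7]
width: 14.1
grasp_force: 30.0
```

Call:
step_arm --targets '[[[0,0,0,0,0,0,0],[0,0,0,0,0,0,0],[0,0,0,0,0,0,0],[0,0,0,0,0,0,0],[0,0,0,0,0,0,0]]]'

```text
t: 23.68
ee_pos: [540.3, 137.0, 332.1]
orientation: [-0.46, 3.104, -0.001]
ft_force: [3.8, -1.5, -9.8]
width: 13.6
grasp_force: 30.0
```

```bash
python3 - <<'E'
from h import *
snap('wrist','w5')
snap('scene','s5')
a=cv2.imread('pics/w5.png');b=cv2.imread('pics/s5.png')
a=a[100:420,150:610]; b=cv2.resize(b[240:440,240:560],None,fx=.87*1,fy=.87)
b=cv2.resize(cv2.imread('pics/s5.png')[180:440,240:500],(320,320))
cv2.imwrite('pics/c5.png',np.hstack([a,b]))
E
```

```text
(no output)
```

View pics/c5.png

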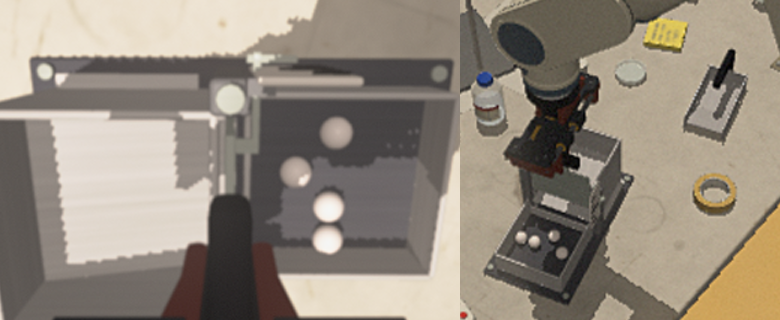

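All four balls are in the pan, the scoop stands upright on the worktop, and the gate has moved up 28 mm with about 10 N of load. I'll let it settle briefly and hand in.

Call:
step_arm --targets '[[[0,0,0,0,0,0,0],[0,0,0,0,0,0,0],[0,0,0,0,0,0,0],[0,0,0,0,0,0,0],[0,0,0,0,0,0,0]]]'

```text
t: 24.4
ee_pos: [540.3, 137.0, 332.1]
orientation: [-0.46, 3.104, -0.001]
ft_force: [3.4, -2.9, -11.1]
width: 14.0
grasp_force: 30.0
```

```bash
python3 -c "
from h import *
print(readout.get_obs()['ee_pos']); print(ctrl.close_job())"
```

```text
[540.27987034 137.01455578 332.14197566]
the job is handed in; nothing more can be done
None
```

I handed the job in at about 24 s: all four balls are in the catch pan, the empty scoop stands upright on the worktop, and the gripper is holding the gate at about 28 mm; the hand-in gave no verdict back.

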